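# Plug the phone stand together and hold it down

### The arm

A 6-joint arm with a two-finger parallel gripper is mounted at the origin on the work surface. World frame = base frame: x ahead of the robot, y to its left, z up, the work surface at z = 0. Lengths are in m, angles in rad, forces in N, time in s.
With the tool pointing down it reaches from about 0.35 to 0.975 m from the base axis. Payload 4.9 kg.
Tool frame: the origin (TCP) lies on the mounting face of the last link; the fingertips stand 173 mm ahead of it and the grasp point (between the pads) lies 155 mm ahead of it (tcp_to_grasp is the distance from the TCP to the grasp point, in m); z points along the fingers, y is the line along which they close (so a half turn about z gives the same grasp; the last joint's range is limited). The gripper opens to 85 mm and grips with 20 to 120 N. Pads are 22 mm wide; open, the fingers measure 114 mm over their backs; the gripper's body (76 mm by 85 mm) begins 54 mm behind the grasp point. The pads swing forward as they close: fully open they stand 13 mm farther back than shut.
Start: joints at [1.03, 0.053, 1.613, -0, 1.476, -0.119], TCP at [0.256, 0.57, 0.405] pointing down, gripper open.
Joint ranges: [-3.01, 3.01], [-1.01, 2.22], [0.06, 2.58], [-1.02, 4.17], [0.09, 2.62], [-3.14, 3.14]. Speed limits (rad/s): [2.57, 2.57, 3.14, 3.14, 3.14, 3.14].

### API

Orientations are given as a rotation vector (axis times angle).
In Python, from station import get_obs, get_image, calibration, finish_job, tcp_to_grasp gives the robot as it stands. The module is installed in compiled form; this text tells all that it offers.
- The arm moves only by the tool arm_command, never from a script. Its argument "plan" is a list that holds one entry, the list of rows, each a list of 6 numbers: the shift along the tool's x, y, z in cm, then the turn, a rotation vector about the tool's x, y, z in rad. A call has 1 to 12 rows; each row is the pose to reach, as a shift and turn from the pose commanded when the call began, along the tool's axes at that moment; what a row does not reach only later rows make up. A row lasts 1/12 s, in which the tool goes at most 41.7 mm and 7.16 degrees, less where a joint would pass 70% of its speed; a pose out of reach is approached as far as the arm can. A call with a gripper value outside its range is refused whole. "gripper" is the closure, from -1 (fully open) to 1 (shut), set as the call begins (left out, the last holds). The fingers move at their own pace and stop on an object; "force" is the grip in N (left out, the last holds). Time passes only in rows, so rows that repeat a pose let the fingers close. It gives the time, the measured TCP pose, the force, the opening and the grip force at its end, in the units of the state.
- get_obs(): the state, without advancing time (a new reading comes with each control period).
- get_image(name): name is "scene" or "side" or "wrist"; returns (picture, depth): 384x512x3 uint8, blue, green, red; 384x512 float32, m along the optical axis (not along the pixel's ray), 0 where there is no reading.
- calibration(name): a dict with "fx", "fy", "cx", "cy" (pixels), "pose" (4x4, takes a point from camera to world coordinates). Camera axes: x right, y up, looking along -z (the intrinsics and any distortion apply to the point x, -y, -z); pixel columns grow to the right and rows downward; lengths in m; the calibration is good to about 2 mm. A picture is of the moment at which its call begins: read the wrist's pose just before it. calibration takes no time and is no camera call; for the wrist camera it gives the pose at the moment of the call.
- finish_job(): hands the job in; it is judged then, once.
The state is a dict: "t": time; "q": joint angles; "dq": joint speeds; "effort": joint torques, N m; "tool_pos": TCP position; "tool_rot": TCP orientation; "contact_force": force on the tool from outside, world axes, zero at the start; "wrist_torque": the same for the moment, N m; "opening": finger opening in m; "grip_force": force on a finger pad.
Only numpy, scipy, OpenCV 4.12 (cv2) and the standard library are available. Lean on these libraries where they do the work, as an engineer would, in place of code of your own. Each camera call takes 0.05 s, during which the arm holds its last target. There are 200 camera calls.

### The job

Put the phone stand together: pick up its upper part, turn it until the four splines of its foot match the cross-shaped socket in the square foot block, slide it in and press it down against the spring until its collar lies fully home on the block. Finish while still holding it in the gripper and pressing it down, so that the locking screw could be fitted: do not let go. Leave the cup, the jar, the tape dispenser and the note holder where they are.

Things in the scene. Friction and masses are not known exactly. Their poses are not given: they have to be found in the camera images.
- cradle: Upper part of the aluminium phone stand, loose, 0.16 to 0.26 kg, 110 mm tall, standing upright on its foot. Origin: centre of the foot's underside, z up its axis. Foot, 0 to 22 mm high: four splines forming a plus along its own x and y, each bar 28 mm tip to tip, 6 mm thick, lower edges rounded. Above: a collar, a 16 mm post and an upright plate with a phone ledge.
- collar (a point): Centre of the underside of the round collar (44 mm across, 5 mm thick) of the upper part, 22 mm above its origin; axes as cradle. When fully home the collar lies on the top of the foot block.
- plate_top (a point): Centre of the upper edge of the upper part's upright plate, 110 mm above its origin, on its axis; axes as cradle. The plate is 8 mm thick along x, 70 mm wide along y, 45 to 110 mm high. The ledge with its lip sticks out to -x, 22 mm from the axis, 45 to 56 mm high. Grip the plate across its thickness near the top edge.
- base: Foot block of the phone stand: square aluminium block, 84 by 84 mm, 38 mm high, fixed to the work surface. Origin: centre of its underside, z up, x and y parallel to its sides. Its top has a plus-shaped socket. Fully home, the origin of cradle is 16 mm above this origin.
- socket (a point): Centre of the socket's mouth on top of the foot block, 38 mm above its origin; axes as base. The plus-shaped socket lies along x and y: each slot is 8.5 mm wide and 31 mm tip to tip (about 1.25 mm of play on each side of a spline). The foot fits in four ways, a quarter turn apart.
- ejector (a joint): Black sprung ejector in the socket, its top 14 mm below the block's top: 0 = up, grows as it is pressed down, m. The foot meets it after sliding in 14 mm and must push it 8 mm further (0.008 when fully home, stop at 0.010). The spring needs about 4 N to start, 10 to 11 N at fully home, and pushes the upper part up again if let go.
- cup: White ceramic cup, 80 mm across, 85 mm tall; origin at the centre of its underside. Leave alone.
- jar: Glass jar with a closed metal screw lid, 72 mm across, 100 mm tall; origin at the centre of its underside. Leave alone.
- tape_dispenser: Red plastic tape dispenser, 150 by 55 mm, 75 mm tall; origin at the centre of its underside, long along its x. Leave alone.
- note_holder: Black plastic sticky-note holder with a pen lying on it, 90 by 120 mm, 34 mm tall; origin at the centre of its underside. Leave alone.
Mind the look-alikes: they are no part of the job. What is shaped like the base but brown or yellow is not meant.

How it is judged:
On the way, in this order (a step that is already met when the one before it is completed fails the run):
1. the upper part is held in the gripper, lifted clear of the work surface (height (world z) of cradle above 0.02 m and contact force between the fingers and cradle above 1 N), for 0.2 s.
2. the splines have meshed: the foot is at least 8 mm down in the socket and upright (z of cradle in the frame of base below 0.03 m and horizontal distance between cradle and base below 0.004 m and angle between the z axis of cradle and the z axis of base, either way round below 0.12 rad), for 0.05 s.
At the end, for the whole second after the job is handed in: The upper part stands upright (within 4 degrees) with its splined foot in the socket (axes within 4 mm), its collar within 2 mm of the block's top, the ejector pressed down more than 6 mm, and the gripper still holds it with more than 2 N, at rest (z of cradle in the frame of base below 0.018 m and horizontal distance between cradle and base below 0.004 m and angle between cradle's own z axis and vertical below 0.07 rad and value of joint ejector above 0.006 m and contact force between the fingers and cradle above 2 N and linear speed of cradle below 0.02 m/s); the arm keeps its last pose, push and grip.
It fails at once if a bystander was pushed or lifted more than 25 mm, or tipped (distance of any of cup, jar, tape_dispenser, note_holder from where it was at the start of the episode above 0.025 m or angle between any of cup, jar's own z axis and vertical above 0.4 rad).
It also fails if it takes over 35 s, if anything falls off the work surface, if the arm or the gripper's body presses on something with over 40 N, if the wrist force passes 120 N, or if a joint passes its speed limit or range.

## Working session

There is one attempt and no reset: what is moved stays moved. The work goes in short steps, Python scripts to look and compute and a tool call to move; the robot and the scene stay as the last step left them, time stands still between calls to the robot, and variables do not carry over. Pictures are saved under pics/ and viewed, at most 10 in all, crops included, and the job is handed in when it is done.

Besides the shell and the picture viewer there is one more tool, called after "Call:" as name([rows], argument=value, ...), one row to a line, values as JSON. arm_command: Moves the arm, as the interface text tells. Its arguments: {"type":"object","properties":{"plan":{"type":"array"},"gripper":{"type":"number"},"force":{"type":"number"}},"required":["plan"]}

```bash
mkdir -p pics; python3 - <<'E'
from station import *
import cv2,numpy as np
ims=[]
for n in("scene","side"):
    im,d=get_image(n);np.savez(n,im=im,d=d,**{k:np.array(v) for k,v in calibration(n).items()});cv2.imwrite(f"pics/{n}0.png",im)
    c=calibration(n);print(n,c)
o=get_obs();print(o['t'],o['tool_pos'],o['tool_rot'],o['opening'],tcp_to_grasp)
E
```

```text
scene {'fx': 422.7976093614261, 'fy': 422.7976093614261, 'cx': 265.36036890894326, 'cy': 189.36119864915804, 'pose': array([[-0.80652015, -0.4868516 ,  0.33541133,  0.96214149],
       [ 0.59114131, -0.67251757,  0.44527751,  0.47597622],
       [ 0.00878595,  0.55740078,  0.83019707,  1.06818895],
       [ 0.        ,  0.        ,  0.        ,  1.        ]])}
side {'fx': 482.99760523507615, 'fy': 482.99760523507615, 'cx': 254.87232750204066, 'cy': 196.1031655318097, 'pose': array([[ 8.12195721e-01,  4.25715507e-01, -3.98878951e-01,
        -2.33031292e-02],
       [-5.83384648e-01,  5.91888977e-01, -5.56174245e-01,
        -8.66628532e-01],
       [-6.79945930e-04,  6.84422199e-01,  7.29085586e-01,
         1.20506829e+00],
       [ 0.00000000e+00,  0.00000000e+00,  0.00000000e+00,
         1.00000000e+00]])}
0.1 [0.25572743 0.57001967 0.40356014] [-6.57470560e-01 -3.07140722e+00  2.79223296e-03] 0.0858222746503973 0.1547
```

View pics/scene0.png

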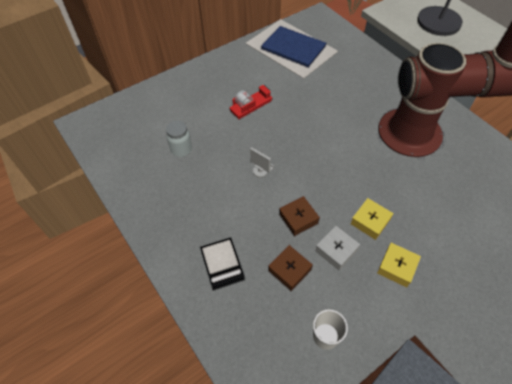

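View pics/side0.png

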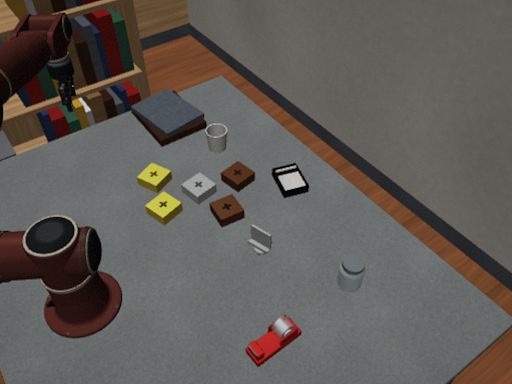

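The scene view shows the cradle at about (260,162) and the grey base at (338,246). In the side view they are at (260,240) and (199,187). I'll localise both from depth.

```bash
cat > h.py <<'E'
import numpy as np,cv2
def cloud(d,K,P):
    v,u=np.indices(d.shape); z=d
    p=np.stack([(u-K['cx'])/K['fx']*z,-(v-K['cy'])/K['fy']*z,-z],-1)
    w=p@P[:3,:3].T+P[:3,3]; w[d<=0]=np.nan
    return w
def load(n):
    f=np.load(n+'.npz');K={k:float(f[k]) for k in('fx','fy','cx','cy')}
    return f['im'],f['d'],K,f['pose']
def rect(p): # min-area rect of xy points in mm
    return cv2.minAreaRect((p[:,:2]*1000).astype(np.float32))
E
python3 - <<'E'
from h import *
for n,b,c in(("scene",(338,246),(260,162)),("side",(199,187),(260,240))):
    im,d,K,P=load(n);w=cloud(d,K,P)
    sat=im.max(2).astype(int)-im.min(2)
    def win(c,r): 
        m=np.zeros(d.shape,bool);m[c[1]-r:c[1]+r,c[0]-r:c[0]+r]=1;return m&np.isfinite(w[...,2])
    m=win(b,30)&(w[...,2]>.03)&(w[...,2]<.046)&(sat<25)
    k,l=cv2.connectedComponents(m.astype(np.uint8));
    i=np.argmax(np.bincount(l.ravel())[1:])+1
    p=w[l==i];print(n,"base",len(p),np.median(p[:,2]),rect(p))
    m=win(c,25)&(w[...,2]>.06)&(w[...,2]<.13);p=w[m]
    q=p[p[:,2]>.085];print("plate",len(p),rect(p),p[:,2].max(),q.mean(0),rect(q))
    m=win(c,25)&(w[...,2]>.015)&(w[...,2]<.04);p=w[m];print("collar",len(p),p.mean(0),rect(p))
E
```

```text
scene base 887 0.03720084084319186 ((492.63836669921875, 183.36102294921875), (88.18054962158203, 85.16090393066406), 10.373722076416016)
plate 266 ((513.451171875, -149.32748413085938), (11.853673934936523, 73.43753051757812), 17.26072883605957) 0.11474544189578673 [ 0.51407601 -0.14659304  0.10094068] ((513.451171875, -149.32748413085938), (11.853673934936523, 73.43753051757812), 17.26072883605957)
collar 92 [ 0.5200019  -0.14461411  0.02661334] ((520.2938232421875, -145.72366333007812), (28.481346130371094, 44.87746810913086), 23.641027450561523)
side base 457 0.03562909244254886 ((490.6496276855469, 181.98394775390625), (89.40975189208984, 92.16001892089844), 9.254117965698242)
plate 255 ((509.4781188964844, -150.84136962890625), (26.10927963256836, 72.80252075195312), 2.6110241413116455) 0.11552128836249631 [ 0.5087969  -0.15276296  0.10068823] ((509.5657653808594, -150.95591735839844), (13.297799110412598, 71.98289489746094), 16.883392333984375)
collar 55 [ 0.506537   -0.10749799  0.02423268] ((513.2741088867188, -91.66194915771484), (188.0625, 27.988924026489258), 79.39137268066406)
```

```bash
cat >> h.py <<'E'
from scipy.spatial.transform import Rotation as R
def go(x,y,z,ydeg):
    "tool shift (cm) and turn (rad) to reach TCP x,y,z pointing down with tool y at ydeg (or +180), from measured pose"
    from station import get_obs
    o=get_obs();Rn=R.from_rotvec(o['tool_rot']);best=None
    for a in(ydeg,ydeg+180):
        t=np.deg2rad(a);yy=np.array([np.cos(t),np.sin(t),0]);zz=np.array([0,0,-1.])
        Rt=R.from_matrix(np.stack([np.cross(yy,zz),yy,zz],1));r=(Rn.inv()*Rt).as_rotvec()
        if best is None or np.linalg.norm(r)<np.linalg.norm(best):best=r
    s=Rn.inv().apply(np.array([x,y,z])-o['tool_pos'])*100
    print('t',round(o['t'],2),'pos',o['tool_pos'].round(4),'shift',s.round(2),'turn',best.round(3))
E
python3 -c "
from h import go;go(.512,-.15,.40,17)"
```

```text
t 0.1 pos [0.2557 0.57   0.4036] shift [-52.86 -55.2    0.45] turn [-0.002  0.001  0.852]
```

Call:
arm_command([
  [[-26,-27,0.3,0,0,0.85],[-26,-27,0.3,0,0,0.85],[-26,-27,0.3,0,0,0.85],[-26,-27,0.3,0,0,0.85],[-26,-27,0.3,0,0,0.85],[-26,-27,0.3,0,0,0.85],[-52.9,-55.2,0.4,0,0,0.85],[-52.9,-55.2,0.4,0,0,0.85],[-52.9,-55.2,0.4,0,0,0.85],[-52.9,-55.2,0.4,0,0,0.85],[-52.9,-55.2,0.4,0,0,0.85],[-52.9,-55.2,0.4,0,0,0.85]],
], gripper=-1, force=60)

```text
t: 1.1
tool_pos: [0.4238, 0.0973, 0.4015]
tool_rot: [1.866, 2.528, 0.0]
contact_force: [-0.0, 0.5, -0.0]
opening: 0.0852
grip_force: 0.0
```

```bash
python3 -c "
from h import go;go(.512,-.15,.40,17)"
```

```text
t 1.1 pos [0.4238 0.0973 0.4015] shift [-26.23   1.13   0.15] turn [ 0.    -0.     0.002]
```

Call:
arm_command([
  [[-26.2,1.1,0,0,0,0],[-26.2,1.1,0,0,0,0],[-26.2,1.1,0,0,0,0],[-26.2,1.1,0,0,0,0],[-26.2,1.1,0,0,0,0],[-26.2,1.1,0,0,0,0],[-26.2,1.1,0,0,0,0],[-26.2,1.1,0,0,0,0],[-26.2,1.1,0,0,0,0],[-26.2,1.1,0,0,0,0]],
])

```text
t: 1.93
tool_pos: [0.5114, -0.1467, 0.4013]
tool_rot: [-1.864, -2.527, -0.0]
contact_force: [-0.5, 0.4, -0.5]
opening: 0.0855
grip_force: 0.0
```

```bash
python3 - <<'E'
from station import *
from h import *
K=calibration("wrist");im,d=get_image("wrist");np.savez("w1",im=im,d=d,**{k:np.array(v) for k,v in K.items()})
cv2.imwrite("pics/w1.png",im)
w=cloud(d,K,K['pose']);ok=np.isfinite(w[...,2])&(np.hypot(w[...,0]-.512,w[...,1]+.15)<.07)
for a,b in((.095,.125),(.06,.085),(.015,.04)):
    p=w[ok&(w[...,2]>a)&(w[...,2]<b)];print(len(p),len(p) and (p.mean(0),rect(p)))
go(.512,-.15,.40,17)
E
```

```text
574 (array([ 0.5114949 , -0.14800779,  0.10907098]), ((512.0596923828125, -149.56808471679688), (6.971367359161377, 69.40769958496094), 17.060810089111328))
22 (array([ 0.50154053, -0.11683802,  0.07338886]), ((501.7461853027344, -116.87080383300781), (7.5673112869262695, 0.7290164232254028), 17.211868286132812))
235 (array([ 0.52490759, -0.142986  ,  0.02641271]), ((525.1981201171875, -146.2283935546875), (16.23736572265625, 42.49812698364258), 17.498693466186523))
t 1.98 pos [ 0.5114 -0.1464  0.4015] shift [-0.36 -0.05  0.15] turn [-0.    -0.001  0.004]
```

View pics/w1.png

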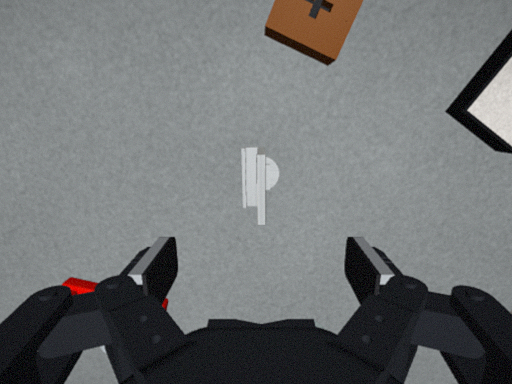

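The plate top is at about (258,190) in the wrist view and clear of the other objects. It sits at (0.512, -0.1495) with a yaw of 17°. Descending now.

Call:
arm_command([
  [[-0.3,-0.03,7,0,0,0.003],[-0.3,-0.03,7,0,0,0.003],[-0.3,-0.03,15.4,0,0,0.003],[-0.3,-0.03,15.4,0,0,0.003],[-0.3,-0.03,15.4,0,0,0.003],[-0.3,-0.03,15.4,0,0,0.003],[-0.3,-0.03,15.4,0,0,0.003]],
])

```text
t: 2.57
tool_pos: [0.5131, -0.1503, 0.2501]
tool_rot: [1.866, 2.524, 0.001]
contact_force: [-0.6, -0.7, 1.2]
opening: 0.0853
grip_force: 0.0
```

Call:
arm_command([
  [[0,0,0,0,0,0],[0,0,0,0,0,0],[0,0,0,0,0,0],[0,0,0,0,0,0],[0,0,0,0,0,0],[0,0,0,0,0,0],[0,0,0,0,0,0],[0,0,0,0,0,0],[0,0,0,0,0,0],[0,0,0,0,0,0],[0,0,0,0,0,0],[0,0,0,0,0,0]],
], gripper=1, force=60)

```text
t: 3.57
tool_pos: [0.5124, -0.1508, 0.2481]
tool_rot: [1.869, 2.524, 0.0]
contact_force: [-1.0, 0.4, 4.0]
opening: 0.0076
grip_force: 59.5
```

Call:
arm_command([
  [[0,0,-5,0,0,0],[0,0,-5,0,0,0],[0,0,-12,0,0,0],[0,0,-12,0,0,0],[0,0,-12,0,0,0],[0,0,-12,0,0,0]],
])

```text
t: 4.07
tool_pos: [0.5126, -0.1509, 0.3692]
tool_rot: [1.867, 2.522, 0.001]
contact_force: [-0.1, 0.3, -3.1]
opening: 0.0069
grip_force: 59.4
```

```bash
python3 -c "
from h import go;from station import get_obs;go(.4925,.183,.365,10);o=get_obs();print(o['opening'],o['grip_force'])"
```

```text
t 4.07 pos [ 0.5126 -0.1509  0.3692] shift [32.52  7.82  0.36] turn [0.003 0.002 0.121]
0.00688136978952616 59.443203806877136
```

Call:
arm_command([
  [[32.5,7.8,0.2,0,0,0.12],[32.5,7.8,0.2,0,0,0.12],[32.5,7.8,0.2,0,0,0.12],[32.5,7.8,0.2,0,0,0.12],[32.5,7.8,0.2,0,0,0.12],[32.5,7.8,0.2,0,0,0.12],[32.5,7.8,0.2,0,0,0.12],[32.5,7.8,0.2,0,0,0.12],[32.5,7.8,0.2,0,0,0.12],[32.5,7.8,0.2,0,0,0.12],[32.5,7.8,0.2,0,0,0.12],[32.5,7.8,0.2,0,0,0.12]],
])

```text
t: 5.07
tool_pos: [0.492, 0.1819, 0.364]
tool_rot: [-2.018, -2.406, 0.004]
contact_force: [0.6, 0.3, -1.7]
opening: 0.0074
grip_force: 59.2
```

```bash
python3 - <<'E'
from station import *
from h import *
K=calibration("wrist");im,d=get_image("wrist");np.savez("w2",im=im,d=d,**{k:np.array(v) for k,v in K.items()})
cv2.imwrite("pics/w2.png",im)
w=cloud(d,K,K['pose']);g=np.isfinite(w[...,2])
c=[.4925,.183];sat=im.max(2).astype(int)-im.min(2)
p=w[g&(np.hypot(w[...,0]-c[0],w[...,1]-c[1])<.08)&(w[...,2]>.03)&(w[...,2]<.046)&(sat<30)]
print(len(p),np.median(p[:,2]),rect(p))
go(.4925,.183,.365,10)
E
```

```text
3253 0.03737414946264406 ((492.5619201660156, 183.51210021972656), (84.19969940185547, 83.72461700439453), 10.12081241607666)
t 5.12 pos [0.4921 0.1816 0.3645] shift [ 0.13  0.06 -0.05] turn [-0.002  0.    -0.   ]
```

View pics/w2.png

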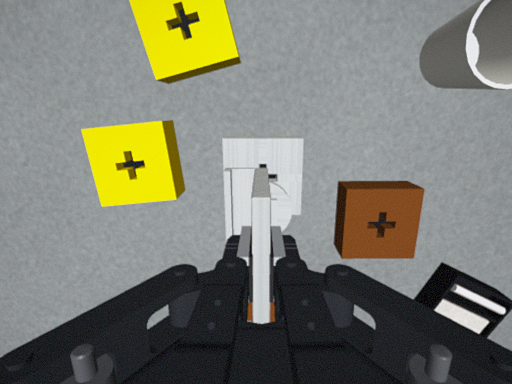

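```bash
python3 - <<'E'
from h import *
from station import get_obs
from scipy.optimize import least_squares
im,d,K,P=load("w2");w=cloud(d,K,P);o=get_obs();Rt=R.from_rotvec(o['tool_rot'])
q=Rt.inv().apply((w-o['tool_pos']).reshape(-1,3)).reshape(w.shape)*1000
print("tool axes\n",Rt.as_matrix().round(3))
v,u=np.indices(d.shape);g=np.isfinite(q[...,2])&(u>215)&(u<300)&(v>160)&(v<235)
z=w[...,2];print(np.histogram(z[g],bins=np.arange(.03,.25,.01)))
c=g&(z>.133)&(z<.153)&(u>268);pc=q[c];print("collar",len(pc),pc.min(0),pc.max(0),np.median(z[c]))
# outer edge of collar: per-row max |y|
e=cv2.morphologyEx(c.astype(np.uint8),cv2.MORPH_GRADIENT,np.ones((3,3)))
ed=np.array([q[r][c[r]][-1] for r in range(160,235) if c[r].any()])
f=least_squares(lambda a:np.hypot(ed[:,0]-a[0],ed[:,1]-a[1])-22,[0,0],loss='soft_l1');print("centre(tool mm)",f.x,np.abs(f.fun).mean(),len(ed))
t=g&(z>.165)&(z<.235)&(u<275)&(u>248);pt=q[t];print("plate",len(pt),np.percentile(pt,[1,50,99],axis=0))
E
```

```text
tool axes
 [[-0.173  0.985 -0.002]
 [ 0.985  0.173 -0.001]
 [-0.    -0.002 -1.   ]]
(array([1323,    1,    0,    0,    0,    0,    0,    0,    0,    0,   13,
        603,    0, 1506,  482,   58,  163,  167,  112,  803,    0]), array([0.03, 0.04, 0.05, 0.06, 0.07, 0.08, 0.09, 0.1 , 0.11, 0.12, 0.13,
       0.14, 0.15, 0.16, 0.17, 0.18, 0.19, 0.2 , 0.21, 0.22, 0.23, 0.24]))
collar 616 [-14.0572602    5.52015108 220.26113332] [ 22.36209999  21.51507904 226.52245864] 0.1421983758235018
centre(tool mm) [ 1.41855472 -0.68666477] 0.1600615528136907 51
plate 1280 [[ 1.07308620e+01 -6.90358074e+00  1.38167320e+02]
 [ 3.25251664e+01 -1.29950520e-01  1.40048364e+02]
 [ 3.66993438e+01  6.59432876e+00  1.99330626e+02]]
```

Call:
arm_command([
  [[0.04,0.13,3.5,0,0,0],[0.04,0.13,6.8,0,0,0],[0.04,0.13,6.8,0,0,0],[0.04,0.13,6.8,0,0,0],[0.04,0.13,6.8,0,0,0],[0.04,0.13,6.8,0,0,0]],
])

```text
t: 5.62
tool_pos: [0.4944, 0.1832, 0.3005]
tool_rot: [2.017, 2.405, 0.005]
contact_force: [-0.2, -0.2, -1.4]
opening: 0.0069
grip_force: 59.3
```

```bash
python3 -c "
from h import go;go(.4933,.1822,.274,10.1)"
```

```text
t 5.62 pos [0.4944 0.1832 0.3005] shift [-0.08 -0.13  2.65] turn [ 0.004 -0.    -0.001]
```

Call:
arm_command([
  [[0,0,0,0,0,0],[0,0,0,0,0,0],[0,0,0,0,0,0]],
])

```text
t: 5.87
tool_pos: [0.4936, 0.1836, 0.2991]
tool_rot: [2.017, 2.407, 0.003]
contact_force: [0.5, 0.4, -1.0]
opening: 0.007
grip_force: 59.3
```

```bash
python3 -c "
from h import go
from station import get_image
for i in range(5): go(.4933,.1822,.274,10.1);get_image('side')"
```

```text
t 5.87 pos [0.4936 0.1836 0.2991] shift [-0.13 -0.06  2.51] turn [ 0.002 -0.    -0.   ]
t 5.92 pos [0.4935 0.1836 0.2987] shift [-0.13 -0.05  2.47] turn [ 0.002 -0.    -0.   ]
t 5.97 pos [0.4934 0.1836 0.2984] shift [-0.13 -0.04  2.44] turn [ 0.001 -0.    -0.   ]
t 6.02 pos [0.4933 0.1836 0.2981] shift [-0.13 -0.03  2.41] turn [ 0.001 -0.    -0.   ]
t 6.07 pos [0.4933 0.1836 0.298 ] shift [-0.13 -0.03  2.4 ] turn [ 0. -0. -0.]
```

Call:
arm_command([
  [[-0.13,-0.03,0.3,0,0,0],[-0.13,-0.03,0.6,0,0,0],[-0.13,-0.03,0.8,0,0,0],[-0.13,-0.03,0.8,0,0,0],[-0.13,-0.03,0.8,0,0,0],[-0.13,-0.03,0.8,0,0,0]],
])

```text
t: 6.62
tool_pos: [0.4932, 0.1821, 0.2897]
tool_rot: [-2.018, -2.408, 0.0]
contact_force: [0.2, 0.4, -2.1]
opening: 0.0077
grip_force: 59.3
```

Call:
arm_command([
  [[0,0,0.2,0,0,0],[0,0,0.4,0,0,0],[0,0,0.6,0,0,0],[0,0,0.8,0,0,0],[0,0,0.8,0,0,0],[0,0,0.8,0,0,0]],
])

```text
t: 7.12
tool_pos: [0.4932, 0.1821, 0.2815]
tool_rot: [-2.017, -2.408, 0.001]
contact_force: [-0.0, 0.2, -1.3]
opening: 0.0072
grip_force: 59.3
```

```bash
python3 -c "
from h import go
go(.4933,.1822,.274,10.1)"
```

```text
t 7.12 pos [0.4932 0.1821 0.2815] shift [0.   0.02 0.75] turn [-0.001  0.    -0.   ]
```

The foot is about 5 mm into the socket with no contact force. Continuing down.

Call:
arm_command([
  [[0,0,0.2,0,0,0],[0,0,0.4,0,0,0],[0,0,0.6,0,0,0],[0,0,0.7,0,0,0],[0,0,0.7,0,0,0],[0,0,0.7,0,0,0]],
])

```text
t: 7.62
tool_pos: [0.4932, 0.1821, 0.2746]
tool_rot: [-2.018, -2.408, 0.0]
contact_force: [0.4, 0.6, -2.3]
opening: 0.0071
grip_force: 59.3
```

Call:
arm_command([
  [[0,0,0.2,0,0,0],[0,0,0.4,0,0,0],[0,0,0.6,0,0,0],[0,0,0.8,0,0,0],[0,0,0.9,0,0,0],[0,0,0.9,0,0,0],[0,0,0.9,0,0,0],[0,0,0.9,0,0,0]],
])

```text
t: 8.28
tool_pos: [0.4936, 0.1823, 0.2669]
tool_rot: [2.017, 2.408, 0.001]
contact_force: [-1.6, -0.0, 5.2]
opening: 0.007
grip_force: 60.6
```

Call:
arm_command([
  [[0,0,0.1,0,0,0],[0,0,0.2,0,0,0],[0,0,0.2,0,0,0],[0,0,0.2,0,0,0],[0,0,0.2,0,0,0],[0,0,0.2,0,0,0]],
])

```text
t: 8.78
tool_pos: [0.4937, 0.1823, 0.2652]
tool_rot: [2.017, 2.408, 0.001]
contact_force: [-2.4, -0.0, 6.8]
opening: 0.0073
grip_force: 60.7
```

Call:
arm_command([
  [[0,0,0.1,0,0,0],[0,0,0.1,0,0,0],[0,0,0.1,0,0,0],[0,0,0.1,0,0,0],[0,0,0.1,0,0,0],[0,0,0.1,0,0,0]],
])

```text
t: 9.28
tool_pos: [0.4937, 0.1823, 0.2643]
tool_rot: [2.017, 2.408, 0.001]
contact_force: [-2.5, -1.7, 8.6]
opening: 0.0071
grip_force: 60.8
```

Call:
arm_command([
  [[0,0,0.1,0,0,0],[0,0,0.1,0,0,0],[0,0,0.1,0,0,0],[0,0,0.1,0,0,0],[0,0,0.1,0,0,0],[0,0,0.1,0,0,0],[0,0,0.1,0,0,0],[0,0,0.1,0,0,0]],
])

```text
t: 9.95
tool_pos: [0.4939, 0.1823, 0.2642]
tool_rot: [2.017, 2.408, 0.001]
contact_force: [-4.4, -0.4, 12.3]
opening: 0.0072
grip_force: 61.5
```

```bash
python3 - <<'E'
from station import *
from h import *
K=calibration("wrist");im,d=get_image("wrist");w=cloud(d,K,K['pose'])
v,u=np.indices(d.shape);z=w[...,2]
c=(u>270)&(u<290)&(v>185)&(v<215);b=(u>297)&(v>170)&(v<215)&(u<330)&(z>.03)&(z<.045)
print(np.median(z[c]),np.median(z[b]),b.sum());s,_=get_image("wrist")
cv2.imwrite("pics/w3.png",s)
o=get_obs();print(o['t'],o['tool_pos'],o['contact_force'],o['grip_force'],o['opening'])
E
```

```text
nan 0.03733647210430377 855
10.05 [0.49385479 0.18233474 0.26419392] [-4.87212678 -1.22125414 12.66827293] 61.51880979537964 0.006866560382653979
```

View pics/w3.png

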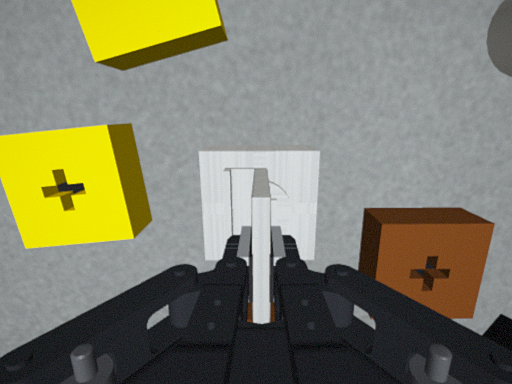

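The collar is at about (278,195) and lies on the block. The force is rising with no further travel, so the stop has been reached. I'll press a little harder and check the collar height.

Call:
arm_command([
  [[0,0,0.1,0,0,0],[0,0,0.1,0,0,0],[0,0,0.1,0,0,0],[0,0,0.1,0,0,0],[0,0,0.1,0,0,0],[0,0,0.1,0,0,0],[0,0,0.1,0,0,0],[0,0,0.1,0,0,0]],
])

```text
t: 10.72
tool_pos: [0.494, 0.1824, 0.2642]
tool_rot: [2.017, 2.408, 0.001]
contact_force: [-6.5, -2.1, 18.1]
opening: 0.0069
grip_force: 62.2
```

```bash
python3 - <<'E'
from station import *
from h import *
K=calibration("wrist");im,d=get_image("wrist");w=cloud(d,K,K['pose'])
z=w[...,2];c=z[184:194,273:283];b=z[170:220,297:312];print(np.nanmedian(c),np.nanmedian(b),np.isfinite(c).sum())
t=z[170:225,256:266];print("plate top",np.nanmedian(t))
o=get_obs();print(o['t'],o['tool_pos'],o['contact_force'],o['grip_force'],np.abs(o['dq']).max())
E
```

```text
0.04200823164614838 0.03737318470708054 100
plate top 0.12419814633037618
10.7667 [0.49399415 0.18238305 0.264197  ] [-6.73712156 -2.23402924 16.88763133] 62.233396768569946 0.0008899349921090449
```

```bash
python3 -c "
from station import *
print(finish_job())"
```

```text
the job is handed in; nothing more can be done
None
```

The phone stand is assembled and handed in. The collar measures home on the block (its 5 mm rim reads 4.6 mm above the block top), and the gripper is still holding it at about 62 N while pressing down with about 17 N. The hand-in returned no verdict.

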